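# Feed a dish through the UV tunnel with the push stick

## Robot

A 7-joint arm with a two-finger parallel gripper is mounted at the origin on a cart in front of the work surface, level with it; the furniture and walls round the work are solid. World frame = base frame: x ahead of the robot, y to its left, z up, the work surface at z = 0. Lengths are in mm, angles in rad, forces in N, time in s.
With the tool pointing down it reaches from about 400 to 875 mm from the base axis. Payload 4.4 kg.
Tool frame: the origin (TCP) lies midway between the tips of the shut fingers; the grasp point (between the pads) lies 19 mm behind it; z points along the fingers, y is the line along which they close (so a half turn about z gives the same grasp; the last joint's range is limited). The gripper opens to 85 mm and grips with 20 to 120 N. Pads are 22 mm wide; open, the fingers measure 114 mm over their backs; the gripper's body (76 mm by 85 mm) begins 54 mm behind the grasp point. The pads swing forward as they close: fully open they stand 13 mm farther back than shut.
Start: joints at [-1.245, 0.628, 0.038, 1.517, -0.027, 0.996, -0.02], TCP at [248.182, 600.769, 231.313] pointing down, gripper open.
Joint ranges: [-3.06, 3.06], [-0.37, 2.12], [-1.25, 1.32], [0.18, 2.47], [-1.1, 4.24], [0.23, 1.98], [-2.94, 2.94]. Speed limits (rad/s): [2.57, 2.57, 3.14, 3.14, 3.14, 3.14, 3.14].

## Interface

Orientations are given as [roll, pitch, yaw] about the fixed x, y, z axes, in that order (R = Rz(yaw) Ry(pitch) Rx(roll)).
In Python, from cell import read_state, get_image, finish_job gives the robot as it stands.
- The arm moves only by the tool send_rows, never from a script. Its argument "series" is a list of rows, each an object of numbers: "ax", "ay", "az": the turn, a rotation vector about the tool's x, y, z in rad; "dx", "dy", "dz": the shift along the tool's x, y, z in cm; "hand": the closure, from 0 (fully open) to 1 (shut). In form: [{"ax": .., "ay": .., "az": .., "dx": .., "dy": .., "dz": .., "hand": ..}, ...]. A call has 1 to 10 rows; each row is the pose to reach, as a shift and turn from the pose commanded when the call began, along the tool's axes at that moment; what a row does not reach only later rows make up. A row lasts 1/10 s, in which the tool goes at most 50 mm and 8.59 degrees, less where a joint would pass 70% of its speed; a pose out of reach is approached as far as the arm can. A call with a gripper value outside its range is refused whole. The fingers move at their own pace and stop on an object; the grip force is fixed at half the most. Time passes only in rows, so rows that repeat a pose let the fingers close. It gives the time, the measured TCP pose, the force, the opening and the grip force at its end, in the units of the state.
- read_state(): the state, without advancing time (a new reading comes with each control period).
- get_image(name): name is "scene" or "top" or "wrist"; returns a dict with "pixels" (480x640x3 uint8, red, green, blue), "mtx" (3x3 intrinsics, pixels), "R" (3x3) and "t" (3): a world point X has camera coordinates R X + t. Camera axes: x right, y down, z forward; pixel columns grow to the right and rows downward; lengths in mm; the calibration is good to about 2 mm. A picture is of the moment at which its call begins. There is no depth.
- finish_job(): hands the job in; it is judged then, once.
The state is a dict: "clock": time; "qpos": joint angles; "qd": joint speeds; "tau": joint torques, N m; "eef_pos": TCP position; "tool_rot": TCP orientation; "force": force on the tool from outside, world axes, zero at the start; "torque": the same for the moment, N m; "width": finger opening in mm; "gripper_force": force on a finger pad.
Only numpy, scipy, OpenCV 4.12 (cv2) and the standard library are available. Lean on these libraries where they do the work, as an engineer would, in place of code of your own. Each camera call takes 0.05 s, during which the arm holds its last target. There are 200 camera calls.

## Task

Take up the push stick by its handle and use it to push the petri dish that lies in the tunnel's tray through under the low white guard, until the whole dish has come out on the far side and stands flat in the tray there. Never touch the dish with the gripper or arm, only with the stick. Then draw the stick back out and lay it flat on the bench, clear of the tunnel.

Things in the scene. Friction and masses are not known exactly. Their poses are not given: they have to be found in the camera images.
- uv_tunnel: Fixed UV tunnel: low metal tray, bridged by a white guard hood (timer on top). Origin: bench height, under hood's middle; x = feed direction (to robot's left), z up. In mm: tray x -160 to 126, floor 6 above bench; fences 72 apart inside, 22 high; near end open, stop at x 120. Hood x -30 to 30, y -55 to 55, 91 high with timer; the gap below it is from 6 to 32 above the bench.
- dish: Round petri dish, 63 mm across its lid (60 mm at the body that is pushed), 16 mm high, 40 g, lying loose in the tray, short of the hood (its -x side). Origin: centre of its underside; z up. (Another such dish that stands on the bare bench is not part of the job.)
- push_stick: Grey plastic push stick, 90 g, lying flat on the bench: a flat blade 200 mm long, 44 mm wide and 12 mm thick with an upright handle near one end. Origin: underside of the blade, under the middle of the handle; x points along the blade to its pushing end, z up. The blade runs from x = -30 to the flat pushing end at x = +170 mm.
- stick_grip (a point): Point to grip on the stick's handle, 55 mm above the blade's underside. The handle is an upright block 50 mm along the stick (x), 20 mm thick across it (y), with its top 82 mm above the underside; grip it across its 20 mm. Beware: a tall shelf rack with bottles stands across the back of the bench from about 0.6 m ahead of the robot: swing the arm and wrist on the near side of it.

How it is judged (in metres and radians):
On the way:
1. the dish, under the guard, is being pushed by the stick (x of dish in the frame of uv_tunnel between -0.03 and 0.05 m and contact force between dish and push_stick above 0.03 N).
At the end, for the whole second after the job is handed in: The dish stands flat and at rest on the tray floor between the fences on the far side of the hood, wholly out from under it (its centre 60 mm or more past the middle of the hood, before the end stop). The stick lies flat (within 0.1 rad) and at rest on the bench and does not touch the tunnel (x of dish in the frame of uv_tunnel between 0.06 and 0.096 m and y of dish in the frame of uv_tunnel between -0.012 and 0.012 m and z of dish in the frame of uv_tunnel between 0.002 and 0.01 m and angle between each of dish, push_stick's own z axis and vertical below 0.1 rad and linear speed of each of dish, push_stick below 0.02 m/s and height (world z) of push_stick between -0.004 and 0.006 m and contact force between push_stick and uv_tunnel below 0.05 N).
It fails at once if the gripper or arm touches the dish (contact force between any of the fingers, the arm and dish above 0.3 N).
It fails at once if the dish is tipped or lifted out (angle between dish's own z axis and vertical above 0.35 rad or height (world z) of dish above 0.03 m).
It also fails if it takes over 51 s, if anything falls off the work surface, if the arm or the gripper's body presses on something with over 40 N, if the wrist force passes 120 N, or if a joint passes its speed limit or range.

## Working session

There is one attempt and no reset: what is moved stays moved. The work goes in short steps, Python scripts to look and compute and a tool call to move; the robot and the scene stay as the last step left them, time stands still between calls to the robot, and variables do not carry over. Pictures are saved under pics/ and viewed, at most 11 in all, crops included, and the job is handed in when it is done.

Besides the shell and the picture viewer there is one more tool, called after "Request:" as a command line: name --argument value ..., lists and objects as JSON in quotes. send_rows: Moves the arm, as the interface text tells. Its arguments: {"type":"object","properties":{"series":{"type":"array","items":{"type":"object","properties":{"ax":{"type":"number"},"ay":{"type":"number"},"az":{"type":"number"},"dx":{"type":"number"},"dy":{"type":"number"},"dz":{"type":"number"},"hand":{"type":"number"}}}}},"required":["series"]}

```bash
mkdir -p pics; cat > h.py <<'E'
import numpy as np,cv2
from cell import read_state,get_image,finish_job
def snap(n,f):
    im=get_image(n); cv2.imwrite('pics/'+f,im['pixels'][:,:,::-1]); np.savez('pics/'+f+'.npz',**im); return im
def ray(im,u,v,z):
    K,R,t=[np.array(im[k],float) for k in('mtx','R','t')]
    d=R.T@np.linalg.solve(K,[u,v,1]); c=-R.T@t.ravel()
    return c+d*(z-c[2])/d[2]
def proj(im,X):
    K,R,t=[np.array(im[k],float) for k in('mtx','R','t')]
    p=K@(R@np.array(X)+t.ravel()); return p[:2]/p[2]
E
python3 - <<'E'
from h import *
for n in('top','scene'):
    im=snap(n,n+'1.png'); R=np.array(im['R']);print(n,-R.T@np.array(im['t']).ravel(),R[2])
s=read_state();print(s)
E
```

```text
top [ 282.77675418  -72.92910174 1328.93263677] [ 0.1535534   0.0103336  -0.98808632]
scene [-148.22185903 -509.42633355  653.77553699] [ 0.65924151  0.46250326 -0.59286708]
{'clock': 0.1, 'qpos': array([-1.24482097,  0.62923953,  0.03848731,  1.51825258, -0.02701967,
        0.99626969, -0.0199708 ]), 'qd': array([ 3.95094488e-04, -1.52611040e-03,  2.52997352e-05, -8.70917549e-04,
       -5.53730101e-04, -1.89126359e-03, -1.36440444e-03]), 'tau': array([ 3.26528323e-03, -5.64543343e+01,  1.23041030e+00, -1.93978822e+01,
        1.12436543e-02,  5.28924633e-03, -2.05802257e-05]), 'eef_pos': array([247.97231417, 600.25741627, 230.49587282]), 'tool_rot': array([-3.13994276e+00,  2.36573980e-05,  2.74980174e+00]), 'force': array([ 0.52073003, -0.48502357, -0.07888063]), 'torque': array([-0.02895586,  0.03998155,  0.02054762]), 'gripper_force': 0.0, 'width': 86.0072904715547}
```

View pics/top1.png

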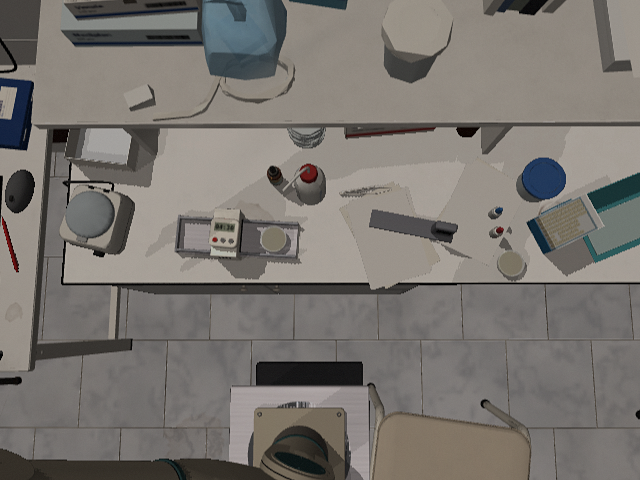

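View pics/scene1.png

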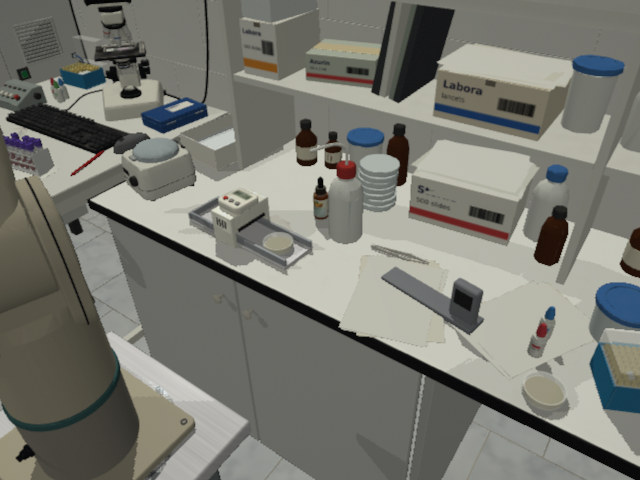

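The top view shows the tunnel tray at columns 177–299 and rows 215–262, the hood near (226,231) and the dish near (274,239). The stick's blade runs from (371,219) to about (456,240), with its handle near (445,231) and the pushing end to the left. The scene view agrees: dish at (278,243), stick handle at (465,300).

```bash
python3 - <<'E'
from h import *
im=dict(np.load('pics/top1.png.npz')); p=im['pixels']
g=p.astype(int)
def comp(mask,x0,y0,x1,y1):
    m=np.zeros(mask.shape,np.uint8); m[y0:y1,x0:x1]=mask[y0:y1,x0:x1]*255
    c=max(cv2.findContours(m,0,1)[0],key=cv2.contourArea); return c
gray=g.mean(2)
c=comp(gray<135,355,200,470,255)
r=cv2.minAreaRect(c); b=cv2.boxPoints(r); print('stick',r)
for q in b: print(q,ray(im,*q,12).round(1))
c=comp(gray<150,165,205,305,270); b=cv2.boxPoints(cv2.minAreaRect(c)); print('tray')
for q in b: print(q,ray(im,*q,22).round(1))
print('dish',ray(im,274,239,20).round(1))
s=p[195:285,160:480]; cv2.imwrite('pics/crop.png',cv2.resize(s,(800,225),interpolation=2)[:,:,::-1])
E
```

```text
stick ((412.7337646484375, 227.02493286132812), (87.89253997802734, 23.220142364501953), 9.904183387756348)
[367.4455  230.90317] [ 509.1 -161.1   12. ]
[371.4394  208.02908] [ 564.5 -171.2   12. ]
[458.02203 223.1467 ] [ 527.6 -376.1   12. ]
[454.02814 246.02078] [ 472.7 -364.7   12. ]
tray
[165. 205.] [570.5 320.4  22. ]
[304. 205.] [570.  -10.6  22. ]
[304. 269.] [417.4 -11.5  22. ]
[165. 269.] [417.6 313.6  22. ]
dish [488.6  59.7  20. ]
```

View pics/crop.png

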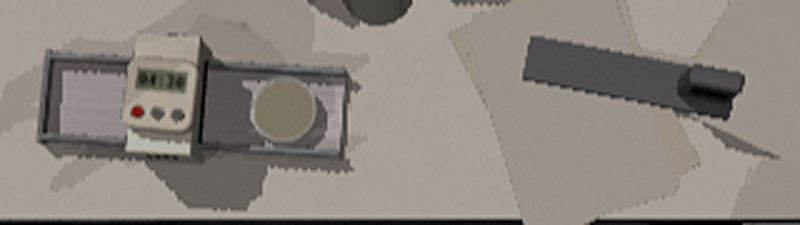

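The enlarged crop shows the tray's inner outline at crop corners (47,52), (347,70), (345,155) and (40,140). The blade's pushing end lies at (530,37)–(523,79), its rear lower corner at (730,118), and the handle top is near (715,82).

```bash
python3 - <<'E'
from h import *
im=dict(np.load('pics/top1.png.npz'))
P=lambda x,y,z: ray(im,160+x/2.5-.3,195+y/2.5-.3,z)[:2]
a,b,c=P(530,37,12),P(523,79,12),P(730,118,12)
print('end',a,b,np.linalg.norm(a-b),'len',np.linalg.norm(b-c))
u=(b-c)/np.linalg.norm(b-c); yaw=np.arctan2(u[1],u[0]); m=(a+b)/2
print('yaw',yaw,'origin',m-170*u,'rear corner+30 check',c+30*u)
print('handle top',P(693,70,82),P(744,75,82),P(743,93,82))
T=[P(47,52,22),P(347,70,22),P(348,155,22),P(40,140,22)]
for t in T: print(t)
f=(T[0]-T[1]+T[3]-T[2]);print('tun yaw',np.arctan2(f[1],f[0]),[np.linalg.norm(T[i]-T[(i+1)%4]) for i in range(4)])
for q in [(285,109)]: print('dish',P(*q,22))
# hood top
for q in [(135,37),(208,37),(196,132),(124,128)]: print('hood?',P(*q,70))
E
```

```text
end [ 560.92319065 -171.7702145 ] [ 520.21175651 -164.62901138] 41.33300922131029 len 198.52995759227167
yaw 1.3799959554112242 origin [ 508.32785716 -335.11458271] rear corner+30 check [ 488.25092599 -330.10061595]
handle top [ 515.63072883 -312.60688518] [ 511.00542033 -358.1966507 ] [ 494.60452983 -356.72031833]
[544.97542413 287.15034822]
[527.24626755   2.15723582]
[446.33098912   0.59194193]
[460.71163908 290.32492166]
tun yaw 1.5149845933228892 [np.float64(285.5440370754677), np.float64(80.93041719630257), np.float64(290.08964586432387), np.float64(84.32356365539637)]
dish [489.98822089  60.26227547]
hood? [549.21910963 193.74091111]
hood? [549.11796431 126.83361768]
hood? [461.3791107  135.69603115]
hood? [465.09060728 201.12225171]
```

```bash
cat >> h.py <<'E'
from scipy.spatial.transform import Rotation as Ro
def plan(*wps):
    """wps: (x,y,z,yaw) world -> cm/rad rows in the present tool axes"""
    s=read_state(); R=Ro.from_euler('xyz',s['tool_rot']); 
    print('at',s['clock'],s['eef_pos'].round(1),s['tool_rot'].round(3),'w',round(s['width'],1),'F',s['force'].round(2))
    for x,y,z,yaw in wps:
        d=R.inv().apply(np.array([x,y,z])-s['eef_pos'])/10
        rv=(R.inv()*Ro.from_euler('xyz',[np.pi,0,yaw])).as_rotvec()
        print((x,y,z,yaw),'d',d.round(2),'a',rv.round(3))
E
python3 - <<'E'
from h import *
plan((430,250,260,2.0),(450,60,260,1.515),(480,-100,230,1.45),(508,-335,200,1.38))
E
```

```text
at 0.1 [248.  600.3 230.5] [-3.14  0.    2.75] w 86.0 F [ 0.52 -0.49 -0.08]
(430, 250, 260, 2.0) d [-30.2  -25.43  -2.91] a [-0.002  0.001  0.75 ]
(450, 60, 260, 1.515) d [-39.3  -42.22  -2.88] a [-1.000e-03  1.000e-03  1.235e+00]
(480, -100, 230, 1.45) d [-48.18 -55.86   0.14] a [-1.0e-03  1.0e-03  1.3e+00]
(508, -335, 200, 1.38) d [-59.74 -76.5    3.18] a [-1.00e-03  1.00e-03  1.37e+00]
```

Request:
send_rows --series '[{"dx":-15,"dy":-12.5,"dz":-1.5,"az":0.38,"hand":0},{"dx":-30,"dy":-25,"dz":-3,"az":0.75,"hand":0},{"dx":-30,"dy":-25,"dz":-3,"az":0.75,"hand":0},{"dx":-30,"dy":-25,"dz":-3,"az":0.75,"hand":0},{"dx":-30,"dy":-25,"dz":-3,"az":0.75,"hand":0},{"dx":-30,"dy":-25,"dz":-3,"az":0.75,"hand":0},{"dx":-30,"dy":-25,"dz":-3,"az":0.75,"hand":0},{"dx":-30,"dy":-25,"dz":-3,"az":0.75,"hand":0},{"dx":-39.3,"dy":-42.2,"dz":-3,"az":1.235,"hand":0},{"dx":-39.3,"dy":-42.2,"dz":-3,"az":1.235,"hand":0}]'

```text
invalid input at $.series[0]: expected keys ax, ay, az, dx, dy, dz, hand
```

```bash
python3 - <<'E'
from h import *
plan((450,60,260,1.515))
E
```

```text
at 0.1 [248.  600.3 230.5] [-3.14  0.    2.75] w 86.0 F [ 0.52 -0.49 -0.08]
(450, 60, 260, 1.515) d [-39.3  -42.22  -2.88] a [-1.000e-03  1.000e-03  1.235e+00]
```

Request:
send_rows --series '[{"ax":0,"ay":0,"dx":-30,"dy":-25,"dz":-3,"az":0.75,"hand":0},{"ax":0,"ay":0,"dx":-30,"dy":-25,"dz":-3,"az":0.75,"hand":0},{"ax":0,"ay":0,"dx":-30,"dy":-25,"dz":-3,"az":0.75,"hand":0},{"ax":0,"ay":0,"dx":-30,"dy":-25,"dz":-3,"az":0.75,"hand":0},{"ax":0,"ay":0,"dx":-30,"dy":-25,"dz":-3,"az":0.75,"hand":0},{"ax":0,"ay":0,"dx":-30,"dy":-25,"dz":-3,"az":0.75,"hand":0},{"ax":0,"ay":0,"dx":-30,"dy":-25,"dz":-3,"az":0.75,"hand":0},{"ax":0,"ay":0,"dx":-30,"dy":-25,"dz":-3,"az":0.75,"hand":0},{"ax":0,"ay":0,"dx":-39.3,"dy":-42.2,"dz":-3,"az":1.235,"hand":0},{"ax":0,"ay":0,"dx":-39.3,"dy":-42.2,"dz":-3,"az":1.235,"hand":0}]'

```text
clock: 1.1
eef_pos: [440.6, 153.8, 261.2]
tool_rot: [3.141, -0.0, 1.694]
force: [-0.4, -0.2, 0.7]
width: 85.0
gripper_force: 0.0
```

```bash
python3 - <<'E'
from h import *
plan((450,60,280,1.515))
E
```

```text
at 1.1 [440.6 153.8 261.2] [ 3.141 -0.     1.694] w 85.0 F [-0.43 -0.2   0.7 ]
(450, 60, 280, 1.515) d [-9.42 -0.22 -1.88] a [ 0.    -0.     0.179]
```

Request:
send_rows --series '[{"ax":0,"ay":0,"dx":-9.4,"dy":-0.2,"dz":-2.5,"az":0.18,"hand":0},{"ax":0,"ay":0,"dx":-9.4,"dy":-0.2,"dz":-2.5,"az":0.18,"hand":0},{"ax":0,"ay":0,"dx":-9.4,"dy":-0.2,"dz":-2.5,"az":0.18,"hand":0},{"ax":0,"ay":0,"dx":-9.4,"dy":-0.2,"dz":-2.5,"az":0.18,"hand":0},{"ax":0,"ay":0,"dx":-9.4,"dy":-0.2,"dz":-2.5,"az":0.18,"hand":0}]'

```text
clock: 1.6
eef_pos: [450.1, 63.4, 285.9]
tool_rot: [-3.141, -0.001, 1.522]
force: [-0.6, 0.4, -1.0]
width: 85.5
gripper_force: 0.0
```

```bash
python3 - <<'E'
from h import *
im=snap('wrist','w1.png'); R=np.array(im['R']);print(-R.T@np.array(im['t']).ravel(),R[2])
plan((480,-100,230,1.45),(508,-335,180,1.38))
E
```

```text
[454.39067497 128.18822218 427.44639468] [-0.01380798 -0.25808131 -0.96602452]
at 1.65 [450.   63.7 285.8] [-3.14  -0.     1.522] w 85.3 F [ 0.38  0.53 -1.02]
(480, -100, 230, 1.45) d [-16.21   3.79   5.57] a [-0.001 -0.     0.072]
(508, -335, 180, 1.38) d [-39.54   7.73  10.56] a [-0.001 -0.     0.142]
```

View pics/w1.png

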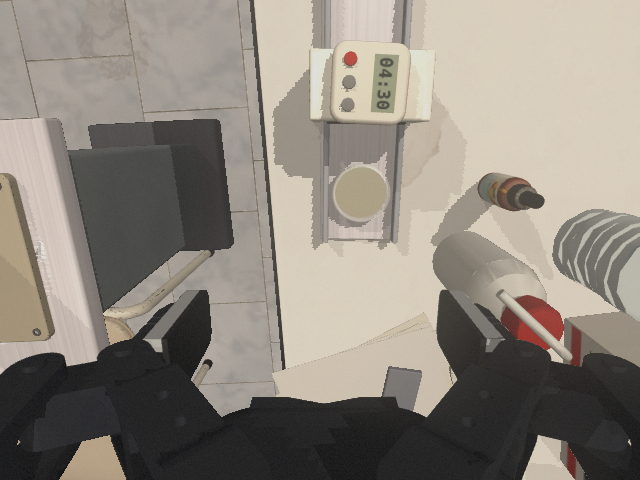

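The wrist view shows the tray, with its fences' outer edges from (320,242) and (398,241) at the open end to (325,0) and (412,0). The dish lid is centred at (361,193), the hood's slab front edge runs (309,119)–(430,123), and the stick's pushing end is at (390–421, 367).

```bash
python3 - <<'E'
from h import *
im=dict(np.load('pics/w1.png.npz'))
P=lambda x,y,z: ray(im,x,y,z)[:2].round(1)
L0,L1,R0,R1=P(320,242,22),P(325,0,22),P(398,241,22),P(412,0,22)
print('fences',L0,L1,R0,R1, np.linalg.norm(L0-R0),np.linalg.norm(L1-R1))
for a,b in((L0,L1),(R0,R1)): d=b-a; print('yaw',np.arctan2(d[1],d[0]))
print('near end floor',P(328,240,6),P(393,241,6))
print('dish',P(361,193,22),'edges',P(333,193,22),P(390,193,22))
print('hood front z32..50',P(309,120,45),P(430,123,45),P(309,120,32),P(430,123,32)); print('stick end',P(390,367,12),P(421,371,12))
E
```

```text
fences [444.2  10.3] [461.3 249.8] [531.2   7.2] [544.1 245.7] 87.05521236548682 82.90144751450364
yaw 1.499518534719606
yaw 1.5167609292629127
near end floor [453.1   7.6] [528.4   2.7]
dish [491.2  63.1] edges [461.   64.6] [522.4  61.6]
hood front z32..50 [440.4 140.5] [557.6 131.9] [440.  140.9] [561.1 132.1]
stick end [ 523.3 -160.2] [ 562.3 -167.9]
```

Request:
send_rows --series '[{"ax":0,"ay":0,"dx":-16,"dy":3.8,"dz":5,"az":0.07,"hand":0},{"ax":0,"ay":0,"dx":-16,"dy":3.8,"dz":5,"az":0.07,"hand":0},{"ax":0,"ay":0,"dx":-16,"dy":3.8,"dz":5,"az":0.07,"hand":0},{"ax":0,"ay":0,"dx":-16,"dy":3.8,"dz":5,"az":0.07,"hand":0},{"ax":0,"ay":0,"dx":-33,"dy":7.7,"dz":7.5,"az":0.142,"hand":0},{"ax":0,"ay":0,"dx":-39.5,"dy":7.7,"dz":7.5,"az":0.142,"hand":0},{"ax":0,"ay":0,"dx":-39.5,"dy":7.7,"dz":7.5,"az":0.142,"hand":0},{"ax":0,"ay":0,"dx":-39.5,"dy":7.7,"dz":7.5,"az":0.142,"hand":0},{"ax":0,"ay":0,"dx":-39.5,"dy":7.7,"dz":7.5,"az":0.142,"hand":0},{"ax":0,"ay":0,"dx":-39.5,"dy":7.7,"dz":7.5,"az":0.142,"hand":0}]'

```text
clock: 2.65
eef_pos: [506.2, -341.9, 210.1]
tool_rot: [-3.141, 0.005, 1.373]
force: [-0.2, -0.6, 0.0]
width: 85.1
gripper_force: 0.0
```

```bash
python3 - <<'E'
from h import *
im=snap('wrist','w2.png')
plan((508,-335,36,1.38))
E
```

```text
at 2.7 [ 506.7 -338.   210. ] [-3.140e+00  1.000e-03  1.375e+00] w 85.3 F [0.25 0.65 0.45]
(508, -335, 36, 1.38) d [ 0.33  0.1  17.4 ] a [-0.002  0.001 -0.005]
```

View pics/w2.png

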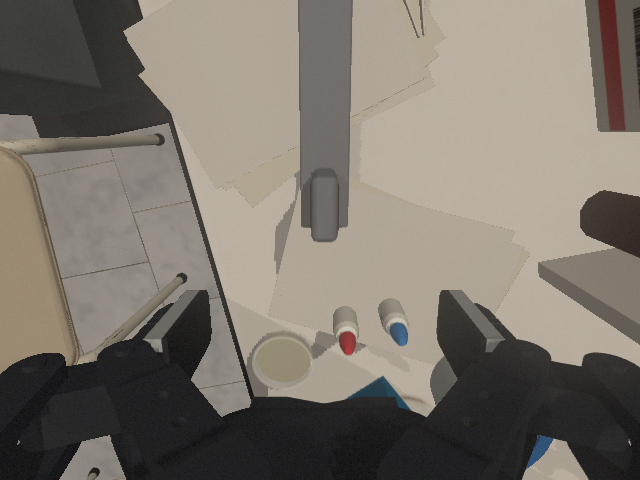

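The blade runs vertically in the wrist view: left edge (299,0)–(302,226), right edge (352,0)–(348,226), rear edge at row 226. The handle top spans columns 311–338 with its rear edge at row 241. The second dish, two small bottles and a blue rack stand behind the handle.

```bash
python3 - <<'E'
from h import *
im=dict(np.load('pics/w2.png.npz'))
P=lambda x,y,z: ray(im,x,y,z)[:2]
a,b=P(302,226,12),P(348,226,12); c,d=P(299,0,12),P(352,0,12)
u=(c+d-a-b);u/=np.linalg.norm(u);yaw=np.arctan2(u[1],u[0])
o=(a+b)/2+30*u
print('w',np.linalg.norm(a-b),np.linalg.norm(c-d),'yaw',yaw,'origin',o)
h=(P(312,238,82)+P(337,238,82))/2; print('handle rear top',h,'->centre',h+25*u)
print('handle top front/rear along u rel o',(P(325,172,82)-o)@u,(h-o)@u,'lat',np.cross(u,h-o))
# small bottles, second dish
for n,q in dict(red=(346,350,30),blue=(402,345,30),dish=(282,362,16)).items(): print(n,P(*q))
plan((*o,36,yaw))
E
```

```text
w 42.57561211907977 42.20341190667283 yaw 1.371531291281603 origin [ 510.47025612 -332.21667076]
handle rear top [ 505.61962485 -353.21699126] ->centre [ 510.56834893 -328.71168306]
handle top front/rear along u rel o 26.996828882120784 -21.544950482900088 lat 0.5976569004924341
red [ 501.08801722 -481.76180805]
blue [ 554.6853507 -486.9665068]
dish [ 434.13879462 -491.45478737]
at 2.7 [ 506.7 -338.   210. ] [-3.140e+00  1.000e-03  1.375e+00] w 85.3 F [0.25 0.65 0.45]
(np.float64(510.470256118092), np.float64(-332.21667075612356), 36, np.float64(1.371531291281603)) d [ 0.65  0.28 17.4 ] a [-0.002  0.001  0.004]<stdin>:9: DeprecationWarning: Arrays of 2-dimensional vectors are deprecated. Use arrays of 3-dimensional vectors instead. (deprecated in NumPy 2.0)
```

Request:
send_rows --series '[{"ax":0,"ay":0,"dx":0.8,"dy":0.3,"dz":0,"az":0,"hand":0},{"ax":0,"ay":0,"dx":0.8,"dy":0.3,"dz":4,"az":0,"hand":0},{"ax":0,"ay":0,"dx":0.8,"dy":0.3,"dz":8,"az":0,"hand":0},{"ax":0,"ay":0,"dx":0.8,"dy":0.3,"dz":11,"az":0,"hand":0},{"ax":0,"ay":0,"dx":0.8,"dy":0.3,"dz":11,"az":0,"hand":0},{"ax":0,"ay":0,"dx":0.8,"dy":0.3,"dz":11,"az":0,"hand":0}]'

```text
clock: 3.3
eef_pos: [512.8, -326.8, 101.7]
tool_rot: [-3.141, -0.001, 1.381]
force: [-0.4, -0.4, 1.1]
width: 85.5
gripper_force: 0.0
```

```bash
python3 - <<'E'
from h import *
plan((510.5,-330.5,36,1.372))
E
```

```text
at 3.3 [ 512.8 -326.8  101.7] [-3.141e+00 -1.000e-03  1.381e+00] w 85.5 F [-0.39 -0.45  1.06]
(510.5, -330.5, 36, 1.372) d [-0.41 -0.15  6.57] a [-0.    -0.001  0.009]
```

Request:
send_rows --series '[{"ax":0,"ay":0,"dx":-0.4,"dy":-0.15,"dz":3,"az":0.009,"hand":0},{"ax":0,"ay":0,"dx":-0.4,"dy":-0.15,"dz":5.5,"az":0.009,"hand":0},{"ax":0,"ay":0,"dx":-0.4,"dy":-0.15,"dz":6.5,"az":0.009,"hand":0},{"ax":0,"ay":0,"dx":-0.4,"dy":-0.15,"dz":6.5,"az":0.009,"hand":0},{"ax":0,"ay":0,"dx":-0.4,"dy":-0.15,"dz":6.5,"az":0.009,"hand":0}]'

```text
clock: 3.8
eef_pos: [510.7, -333.0, 38.0]
tool_rot: [3.139, 0.001, 1.369]
force: [0.9, -0.6, -0.3]
width: 85.5
gripper_force: 0.0
```

Request:
send_rows --series '[{"ax":0,"ay":0,"dx":0,"dy":0,"dz":0,"az":0,"hand":1},{"ax":0,"ay":0,"dx":0,"dy":0,"dz":0,"az":0,"hand":1},{"ax":0,"ay":0,"dx":0,"dy":0,"dz":0,"az":0,"hand":1},{"ax":0,"ay":0,"dx":0,"dy":0,"dz":0,"az":0,"hand":1},{"ax":0,"ay":0,"dx":0,"dy":0,"dz":0,"az":0,"hand":1},{"ax":0,"ay":0,"dx":0,"dy":0,"dz":0,"az":0,"hand":1},{"ax":0,"ay":0,"dx":0,"dy":0,"dz":0,"az":0,"hand":1},{"ax":0,"ay":0,"dx":0,"dy":0,"dz":0,"az":0,"hand":1}]'

```text
clock: 4.6
eef_pos: [509.5, -332.6, 36.5]
tool_rot: [3.141, -0.0, 1.369]
force: [-1.0, 0.7, 3.0]
width: 19.5
gripper_force: 59.4
```

```bash
python3 - <<'E'
from h import *
plan((510.5,-330.5,36,1.372))
E
```

```text
at 4.6 [ 509.5 -332.6   36.5] [ 3.141 -0.     1.369] w 19.5 F [-0.97  0.68  3.  ]
(510.5, -330.5, 36, 1.372) d [0.23 0.05 0.05] a [ 0.    -0.    -0.003]
```

```bash
python3 - <<'E'
from h import *
plan((509.5,-332.6,80,1.369),(476.5,-185,80,1.513))
E
```

```text
at 4.6 [ 509.5 -332.6   36.5] [ 3.141 -0.     1.369] w 19.5 F [-0.97  0.68  3.  ]
(509.5, -332.6, 80, 1.369) d [ 0.   -0.   -4.35] a [ 0. -0. -0.]
(476.5, -185, 80, 1.513) d [13.8  -6.2  -4.35] a [ 0.     0.    -0.144]
```

Request:
send_rows --series '[{"ax":0,"ay":0,"dx":0,"dy":0,"dz":-2,"az":0,"hand":1},{"ax":0,"ay":0,"dx":0,"dy":0,"dz":-4.3,"az":0,"hand":1},{"ax":0,"ay":0,"dx":2,"dy":-1,"dz":-4.3,"az":-0.02,"hand":1},{"ax":0,"ay":0,"dx":5,"dy":-2.2,"dz":-4.3,"az":-0.05,"hand":1},{"ax":0,"ay":0,"dx":8,"dy":-3.6,"dz":-4.3,"az":-0.08,"hand":1},{"ax":0,"ay":0,"dx":11,"dy":-5,"dz":-4.3,"az":-0.12,"hand":1},{"ax":0,"ay":0,"dx":13,"dy":-5.8,"dz":-4.3,"az":-0.14,"hand":1},{"ax":0,"ay":0,"dx":13.8,"dy":-6.2,"dz":-4.3,"az":-0.144,"hand":1},{"ax":0,"ay":0,"dx":13.8,"dy":-6.2,"dz":-4.3,"az":-0.144,"hand":1},{"ax":0,"ay":0,"dx":13.8,"dy":-6.2,"dz":-4.3,"az":-0.144,"hand":1}]'

```text
clock: 5.6
eef_pos: [476.9, -186.5, 79.4]
tool_rot: [3.141, 0.002, 1.511]
force: [0.2, -0.1, -1.3]
width: 19.6
gripper_force: 59.1
```

```bash
python3 - <<'E'
from h import *
im=snap('wrist','w3.png'); snap('scene','s3.png')
plan((476.5,-185,45,1.513))
E
```

```text
at 5.7 [ 476.8 -186.8   79.3] [3.141e+00 1.000e-03 1.511e+00] w 19.3 F [ 0.41 -0.22 -0.45]
(476.5, -185, 45, 1.513) d [ 0.18 -0.04  3.43] a [ 0.001  0.001 -0.002]
```

View pics/w3.png

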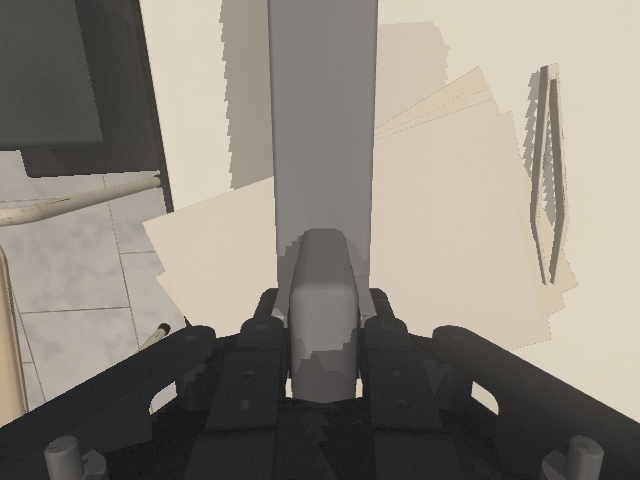

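The wrist view shows the held blade straight along the tool: edges 268–378 at row 0 and 277–370 at row 280, centred near column 323. I'll check its pitch and pose from these edges and from the top view.

```bash
python3 - <<'E'
from h import *
im=dict(np.load('pics/w3.png.npz'))
P=lambda x,y,z: ray(im,x,y,z)[:2]
for z in(50,55,60): print(z,np.linalg.norm(P(268,2,z)-P(378,2,z)),np.linalg.norm(P(277,280,z)-P(370,280,z)))
a=(P(268,2,55)+P(378,2,55))/2;b=(P(277,280,55)+P(370,280,55))/2;d=a-b;print(a,b,'yaw',np.arctan2(d[1],d[0]))
t=snap('top','t3.png'); cv2.imwrite('pics/c3.png',cv2.resize(t['pixels'][195:275,160:400],(800,267),interpolation=2)[:,:,::-1])
s=dict(np.load('pics/s3.png.npz'))
cv2.imwrite('pics/c3.png',np.vstack([cv2.imread('pics/c3.png'),cv2.resize(s['pixels'][190:330,180:550],(800,303),interpolation=2)[:,:,::-1]]))
E
```

```text
50 44.178285778893255 45.01572928323885
55 42.88498736337773 43.69791510532651
60 41.591688947862224 42.38010092741423
[484.46164275 -72.79460858] [ 477.77373129 -188.71172681] yaw 1.5131645854613187
```

View pics/c3.png

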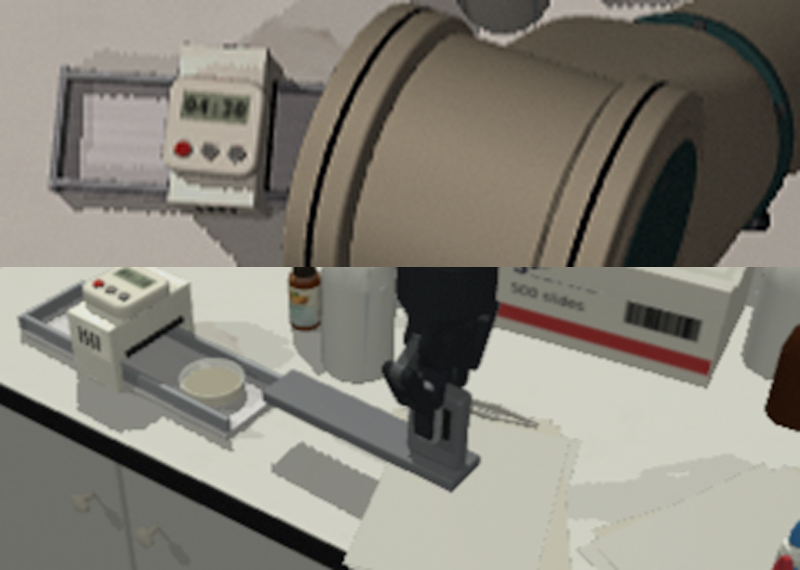

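The held stick sits level in line with the tray, with its tip just short of the open end. The tip's top corners are at crop (265,398) and (288,372), and the dish still lies inside at (212,383).

```bash
python3 - <<'E'
from h import *
im=dict(np.load('pics/s3.png.npz'))
u=np.array([np.cos(1.512),np.sin(1.512)]);n=np.array([-u[1],u[0]])
o=np.array([476.9,-186.8])+2*u
cr=lambda p:((p[0]-180)*2.162,(p[1]-190)*2.164+267)
for z in(49,55,61):
  for s,l in((170,22),(170,-22),(-30,-22)):
    p=o+s*u+l*n; print(z,s,l,np.round(cr(proj(im,[*p,z])),1))
e=o+170*u; print('tip',e)
# tray near corners fence top
for y in (0,4,8):
  c=np.array([487.4,y]); print(y,[np.round(cr(proj(im,[*(c+l*n),6])),1) for l in(40,-40)])
im=dict(np.load('pics/s3.png.npz'))
E
```

```text
49 170 22 [257.8 394.6]
49 170 -22 [289.1 371.1]
49 -30 -22 [477.4 458.1]
55 170 22 [257.5 389.2]
55 170 -22 [288.9 365.8]
55 -30 -22 [478.  452.6]
61 170 22 [257.3 383.8]
61 170 -22 [288.7 360.5]
61 -30 -22 [478.5 447. ]
tip [487.00714245 -15.09721705]
0 [array([234., 436.]), array([289.6, 393.1])]
4 [array([230.5, 434.4]), array([286.2, 391.7])]
8 [array([227.1, 432.8]), array([282.8, 390.3])]
```

Request:
send_rows --series '[{"ax":0,"ay":0,"dx":0,"dy":0,"dz":2,"az":0,"hand":1},{"ax":0,"ay":0,"dx":0,"dy":0,"dz":3,"az":0,"hand":1},{"ax":0,"ay":0,"dx":0,"dy":0,"dz":3.2,"az":0,"hand":1},{"ax":0,"ay":0,"dx":0,"dy":0,"dz":3.2,"az":0,"hand":1},{"ax":0,"ay":0,"dx":0,"dy":0,"dz":3.2,"az":0,"hand":1}]'

```text
clock: 6.25
eef_pos: [476.6, -185.3, 47.6]
tool_rot: [3.141, 0.0, 1.512]
force: [-0.1, -0.3, -1.3]
width: 19.1
gripper_force: 59.1
```

Request:
send_rows --series '[{"ax":0,"ay":0,"dx":0,"dy":0,"dz":0.3,"az":0,"hand":1},{"ax":0,"ay":0,"dx":0,"dy":0,"dz":0.3,"az":0,"hand":1},{"ax":0,"ay":0,"dx":0,"dy":0,"dz":0.3,"az":0,"hand":1},{"ax":0,"ay":0,"dx":0,"dy":0,"dz":0.3,"az":0,"hand":1}]'

```text
clock: 6.65
eef_pos: [476.5, -184.9, 44.4]
tool_rot: [3.141, 0.0, 1.513]
force: [-0.6, -0.0, -0.8]
width: 19.5
gripper_force: 59.1
```

Request:
send_rows --series '[{"ax":0,"ay":0,"dx":0,"dy":0,"dz":0.3,"az":0,"hand":1},{"ax":0,"ay":0,"dx":0,"dy":0,"dz":0.3,"az":0,"hand":1},{"ax":0,"ay":0,"dx":0,"dy":0,"dz":0.3,"az":0,"hand":1},{"ax":0,"ay":0,"dx":0,"dy":0,"dz":0.3,"az":0,"hand":1}]'

```text
clock: 7.05
eef_pos: [476.4, -184.9, 41.3]
tool_rot: [-3.141, -0.0, 1.513]
force: [-0.1, -0.3, -0.4]
width: 19.8
gripper_force: 59.1
```

Request:
send_rows --series '[{"ax":0,"ay":0,"dx":0,"dy":0,"dz":0.2,"az":0,"hand":1},{"ax":0,"ay":0,"dx":0,"dy":0,"dz":0.2,"az":0,"hand":1},{"ax":0,"ay":0,"dx":0,"dy":0,"dz":0.2,"az":0,"hand":1}]'

```text
clock: 7.35
eef_pos: [476.3, -184.9, 39.2]
tool_rot: [-3.141, -0.0, 1.513]
force: [0.5, 0.6, -1.3]
width: 19.7
gripper_force: 59.1
```

Request:
send_rows --series '[{"ax":0,"ay":0,"dx":0,"dy":0,"dz":0.2,"az":0,"hand":1},{"ax":0,"ay":0,"dx":0,"dy":0,"dz":0.2,"az":0,"hand":1},{"ax":0,"ay":0,"dx":0,"dy":0,"dz":0.2,"az":0,"hand":1}]'

```text
clock: 7.65
eef_pos: [476.4, -184.9, 37.2]
tool_rot: [-3.141, -0.0, 1.513]
force: [0.1, 0.3, -0.6]
width: 19.2
gripper_force: 59.1
```

Request:
send_rows --series '[{"ax":0,"ay":0,"dx":0,"dy":0,"dz":0.1,"az":0,"hand":1},{"ax":0,"ay":0,"dx":0,"dy":0,"dz":0.1,"az":0,"hand":1},{"ax":0,"ay":0,"dx":0,"dy":0,"dz":0.1,"az":0,"hand":1}]'

```text
clock: 7.95
eef_pos: [476.4, -185.0, 36.5]
tool_rot: [3.141, -0.0, 1.513]
force: [-0.9, 0.6, 2.5]
width: 19.2
gripper_force: 59.3
```

Request:
send_rows --series '[{"ax":0,"ay":0,"dx":0,"dy":0,"dz":-0.95,"az":0,"hand":1},{"ax":0,"ay":0,"dx":0,"dy":0,"dz":-0.95,"az":0,"hand":1},{"ax":0,"ay":0,"dx":1,"dy":0,"dz":-0.95,"az":0,"hand":1},{"ax":0,"ay":0,"dx":2,"dy":0,"dz":-0.95,"az":0,"hand":1},{"ax":0,"ay":0,"dx":2.8,"dy":0,"dz":-0.95,"az":0,"hand":1},{"ax":0,"ay":0,"dx":3.3,"dy":0,"dz":-0.95,"az":0,"hand":1},{"ax":0,"ay":0,"dx":3.5,"dy":0,"dz":-0.95,"az":0,"hand":1},{"ax":0,"ay":0,"dx":3.5,"dy":0,"dz":-0.95,"az":0,"hand":1}]'

```text
clock: 8.75
eef_pos: [478.4, -149.6, 45.7]
tool_rot: [-3.141, -0.0, 1.514]
force: [0.0, -0.2, -0.8]
width: 19.5
gripper_force: 59.0
```

```bash
python3 - <<'E'
from h import *
s=snap('scene','s4.png')
cv2.imwrite('pics/c4.png',cv2.resize(s['pixels'][190:330,180:480],(800,373),interpolation=2)[:,:,::-1])
plan((487.8,38.5,45.5,1.513))
E
```

```text
at 8.8 [ 478.5 -150.1   45.8] [3.142 0.    1.513] w 19.6 F [ 0.61 -0.29 -1.9 ]
(487.8, 38.5, 45.5, 1.513) d [18.88 -0.16  0.02] a [ 0.  0. -0.]
```

View pics/c4.png

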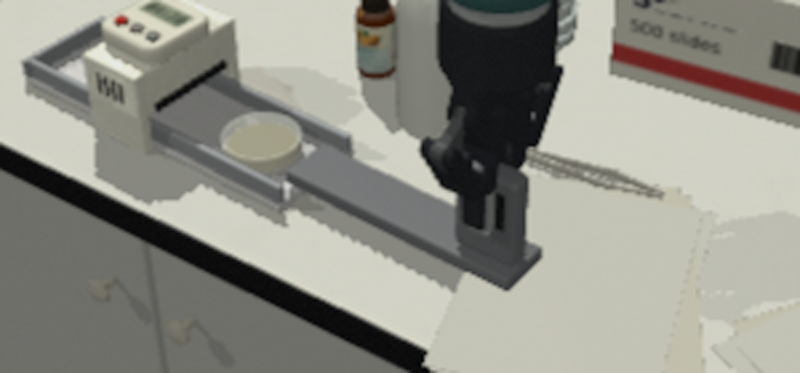

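The blade tip has entered the tray mouth between the fences (crop around (300,165)) and sits just short of the dish at (262,140). I'll push.

Request:
send_rows --series '[{"ax":0,"ay":0,"dx":0.5,"dy":0,"dz":0,"az":0,"hand":1},{"ax":0,"ay":0,"dx":1,"dy":0,"dz":0,"az":0,"hand":1},{"ax":0,"ay":0,"dx":1.5,"dy":0,"dz":0,"az":0,"hand":1},{"ax":0,"ay":0,"dx":2.2,"dy":0,"dz":0,"az":0,"hand":1},{"ax":0,"ay":0,"dx":3,"dy":0,"dz":0,"az":0,"hand":1},{"ax":0,"ay":0,"dx":3.8,"dy":0,"dz":0,"az":0,"hand":1},{"ax":0,"ay":0,"dx":4.6,"dy":0,"dz":0,"az":0,"hand":1},{"ax":0,"ay":0,"dx":5.4,"dy":0,"dz":0,"az":0,"hand":1},{"ax":0,"ay":0,"dx":6.2,"dy":0,"dz":0,"az":0,"hand":1},{"ax":0,"ay":0,"dx":7,"dy":0,"dz":0,"az":0,"hand":1}]'

```text
clock: 9.8
eef_pos: [482.5, -79.4, 45.8]
tool_rot: [3.142, -0.0, 1.513]
force: [-0.9, -0.5, 0.2]
width: 19.3
gripper_force: 59.0
```

Request:
send_rows --series '[{"ax":0,"ay":0,"dx":0.7,"dy":0,"dz":0,"az":0,"hand":1},{"ax":0,"ay":0,"dx":1.4,"dy":0,"dz":0,"az":0,"hand":1},{"ax":0,"ay":0,"dx":2.1,"dy":0,"dz":0,"az":0,"hand":1},{"ax":0,"ay":0,"dx":2.8,"dy":0,"dz":0,"az":0,"hand":1},{"ax":0,"ay":0,"dx":3.5,"dy":0,"dz":0,"az":0,"hand":1},{"ax":0,"ay":0,"dx":4.2,"dy":0,"dz":0,"az":0,"hand":1},{"ax":0,"ay":0,"dx":4.9,"dy":0,"dz":0,"az":0,"hand":1},{"ax":0,"ay":0,"dx":5.6,"dy":0,"dz":0,"az":0,"hand":1},{"ax":0,"ay":0,"dx":6.3,"dy":0,"dz":0,"az":0,"hand":1},{"ax":0,"ay":0,"dx":7,"dy":0,"dz":0,"az":0,"hand":1}]'

```text
clock: 10.8
eef_pos: [486.6, -9.6, 45.8]
tool_rot: [-3.142, -0.0, 1.513]
force: [0.0, 0.1, -0.5]
width: 19.4
gripper_force: 59.0
```

```bash
python3 - <<'E'
from h import *
plan((487.8,38.5,45.5,1.513))
E
```

```text
at 10.8 [486.6  -9.6  45.8] [-3.142 -0.     1.513] w 19.4 F [ 0.02  0.05 -0.54]
(487.8, 38.5, 45.5, 1.513) d [ 4.81 -0.15  0.03] a [-0. -0. -0.]
```

Request:
send_rows --series '[{"ax":0,"ay":0,"dx":0.7,"dy":0,"dz":0,"az":0,"hand":1},{"ax":0,"ay":0,"dx":1.4,"dy":0,"dz":0,"az":0,"hand":1},{"ax":0,"ay":0,"dx":2.1,"dy":0,"dz":0,"az":0,"hand":1},{"ax":0,"ay":0,"dx":2.8,"dy":0,"dz":0,"az":0,"hand":1},{"ax":0,"ay":0,"dx":3.4,"dy":0,"dz":0,"az":0,"hand":1},{"ax":0,"ay":0,"dx":4,"dy":0,"dz":0,"az":0,"hand":1},{"ax":0,"ay":0,"dx":4.5,"dy":0,"dz":0,"az":0,"hand":1},{"ax":0,"ay":0,"dx":4.8,"dy":0,"dz":0,"az":0,"hand":1},{"ax":0,"ay":0,"dx":4.8,"dy":0,"dz":0,"az":0,"hand":1}]'

```text
clock: 11.7
eef_pos: [489.3, 38.3, 45.8]
tool_rot: [-3.142, -0.0, 1.514]
force: [-0.2, -0.0, 0.4]
width: 19.3
gripper_force: 59.0
```

```bash
python3 - <<'E'
from h import *
plan((487.8,38.5,45.5,1.513))
t=snap('top','t5.png'); s=snap('scene','s5.png')
a=cv2.resize(t['pixels'][200:275,160:310],(600,300),interpolation=2);b=cv2.resize(s['pixels'][175:275,170:370],(600,300),interpolation=2)
cv2.imwrite('pics/c5.png',np.vstack([a,b])[:,:,::-1])
E
```

```text
at 11.7 [489.3  38.3  45.8] [-3.142 -0.     1.514] w 19.3 F [-0.24 -0.03  0.42]
(487.8, 38.5, 45.5, 1.513) d [ 0.01 -0.15  0.03] a [-0.    -0.     0.001]
```

View pics/c5.png

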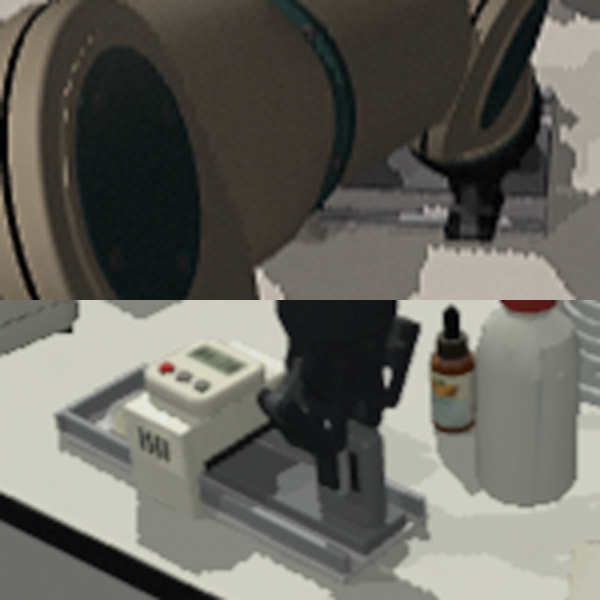

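The top view is blocked by the arm. The scene crop shows the stick through under the hood and the pale dish beyond it near (115,412). I'll withdraw and then check from above.

Request:
send_rows --series '[{"ax":0,"ay":0,"dx":-1,"dy":0,"dz":0,"az":0,"hand":1},{"ax":0,"ay":0,"dx":-3,"dy":0,"dz":0,"az":0,"hand":1},{"ax":0,"ay":0,"dx":-5.5,"dy":0,"dz":0,"az":0,"hand":1},{"ax":0,"ay":0,"dx":-8,"dy":0,"dz":0,"az":0,"hand":1},{"ax":0,"ay":0,"dx":-10.5,"dy":0,"dz":0,"az":0,"hand":1},{"ax":0,"ay":0,"dx":-13,"dy":0,"dz":0,"az":0,"hand":1},{"ax":0,"ay":0,"dx":-15.5,"dy":0,"dz":0,"az":0,"hand":1},{"ax":0,"ay":0,"dx":-18,"dy":0,"dz":0,"az":0,"hand":1},{"ax":0,"ay":0,"dx":-20.5,"dy":0,"dz":0,"az":0,"hand":1},{"ax":0,"ay":0,"dx":-23,"dy":0,"dz":0,"az":0,"hand":1}]'

```text
clock: 12.8
eef_pos: [475.2, -194.2, 45.8]
tool_rot: [-3.141, 0.001, 1.511]
force: [1.1, 0.1, -0.9]
width: 19.5
gripper_force: 59.0
```

Request:
send_rows --series '[{"ax":0,"ay":0,"dx":-2.5,"dy":0,"dz":0,"az":0,"hand":1},{"ax":0,"ay":0,"dx":-5,"dy":0,"dz":0,"az":0,"hand":1},{"ax":0,"ay":0,"dx":-6,"dy":0,"dz":0,"az":0,"hand":1},{"ax":0,"ay":0,"dx":-6,"dy":0,"dz":0,"az":0,"hand":1},{"ax":0,"ay":0,"dx":-6,"dy":0,"dz":0,"az":0,"hand":1}]'

```text
clock: 13.3
eef_pos: [472.2, -250.7, 45.6]
tool_rot: [-3.141, -0.002, 1.513]
force: [0.4, 0.1, -0.6]
width: 19.4
gripper_force: 59.0
```

```bash
python3 - <<'E'
from h import *
plan((487.8,38.5,45.5,1.513))
t=snap('top','t6.png'); s=snap('scene','s6.png')
a=cv2.resize(t['pixels'][200:275,160:310],(600,300),interpolation=2);b=cv2.resize(s['pixels'][175:275,170:370],(600,300),interpolation=2)
cv2.imwrite('pics/c6.png',np.vstack([a,b])[:,:,::-1])
E
```

```text
at 13.3 [ 472.2 -250.7   45.6] [-3.141e+00 -2.000e-03  1.513e+00] w 19.4 F [ 0.43  0.07 -0.55]
(487.8, 38.5, 45.5, 1.513) d [28.96 -0.11  0.05] a [-0.001 -0.002  0.   ]
```

View pics/c6.png

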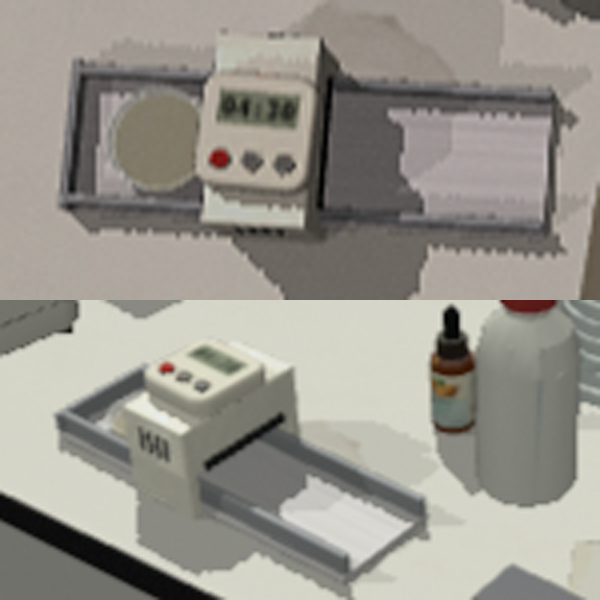

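The dish now lies on the far side, its left lid edge at crop (110,141) and its right edge hidden behind the timer. The tray spans from (62,207)/(78,62) to (548,228)/(555,92).

```bash
python3 - <<'E'
from h import *
im=dict(np.load('pics/t6.png.npz'))
P=lambda x,y,z: ray(im,160+x/4-.4,200+y/4-.4,z)[:2]
u=np.array([np.cos(1.513),np.sin(1.513)])
L=(P(62,207,22)+P(78,62,22))/2; Rr=(P(548,228,22)+P(555,92,22))/2
print('len',(L-Rr)@u); O1=L@u-126; O2=Rr@u+160
e=P(110,141,22)@u; top=P(157,88,22); bot=P(157,192,22)
print('centre x tunnel',e-31.5-O1,e-31.5-O2,'lat dia',np.linalg.norm(top-bot),'chord mid x',((top+bot)/2)@u-O1,((top+bot)/2)@u-O2)
w=O1*.5+O2*.5;print('origin along u',w)
E
```

```text
len 284.8935320549355
centre x tunnel 70.496012904336 69.38954495927149 lat dia 62.20555171155576 chord mid x 74.31671897677472 73.21025103171021
origin along u 191.8192041315055
```

The dish centre is about 71–74 mm past the hood's middle, which is inside the 60–96 window. Now I'll lay the stick down here, with its tip about 80 mm clear of the tray.

Request:
send_rows --series '[{"ax":0,"ay":0,"dx":0,"dy":0,"dz":0.4,"az":0,"hand":1},{"ax":0,"ay":0,"dx":0,"dy":0,"dz":0.7,"az":0,"hand":1},{"ax":0,"ay":0,"dx":0,"dy":0,"dz":0.9,"az":0,"hand":1},{"ax":0,"ay":0,"dx":0,"dy":0,"dz":0.9,"az":0,"hand":1},{"ax":0,"ay":0,"dx":0,"dy":0,"dz":0.9,"az":0,"hand":1}]'

```text
clock: 13.9
eef_pos: [472.5, -251.7, 36.6]
tool_rot: [-3.141, -0.0, 1.513]
force: [-0.2, 0.0, -1.2]
width: 19.3
gripper_force: 59.0
```

Request:
send_rows --series '[{"ax":0,"ay":0,"dx":0,"dy":0,"dz":0,"az":0,"hand":0},{"ax":0,"ay":0,"dx":0,"dy":0,"dz":0,"az":0,"hand":0},{"ax":0,"ay":0,"dx":0,"dy":0,"dz":0,"az":0,"hand":0},{"ax":0,"ay":0,"dx":0,"dy":0,"dz":0,"az":0,"hand":0},{"ax":0,"ay":0,"dx":0,"dy":0,"dz":0,"az":0,"hand":0},{"ax":0,"ay":0,"dx":0,"dy":0,"dz":0,"az":0,"hand":0},{"ax":0,"ay":0,"dx":0,"dy":0,"dz":0,"az":0,"hand":0}]'

```text
clock: 14.6
eef_pos: [472.5, -251.8, 36.8]
tool_rot: [3.142, -0.0, 1.513]
force: [-0.4, 0.1, 0.2]
width: 85.4
gripper_force: 0.0
```

Request:
send_rows --series '[{"ax":0,"ay":0,"dx":0,"dy":0,"dz":-2,"az":0,"hand":0},{"ax":0,"ay":0,"dx":0,"dy":0,"dz":-5,"az":0,"hand":0},{"ax":0,"ay":0,"dx":0,"dy":0,"dz":-9,"az":0,"hand":0},{"ax":0,"ay":0,"dx":0,"dy":0,"dz":-14,"az":0,"hand":0},{"ax":0,"ay":0,"dx":0,"dy":0,"dz":-16,"az":0,"hand":0},{"ax":0,"ay":0,"dx":0,"dy":0,"dz":-16,"az":0,"hand":0},{"ax":0,"ay":0,"dx":0,"dy":0,"dz":-16,"az":0,"hand":0}]'

```text
clock: 15.3
eef_pos: [472.5, -251.4, 196.8]
tool_rot: [3.141, -0.0, 1.513]
force: [-0.6, 0.7, -0.2]
width: 85.3
gripper_force: 0.0
```

```bash
python3 - <<'E'
from h import *
s=snap('scene','s7.png')
cv2.imwrite('pics/c7.png',cv2.resize(s['pixels'][170:370,170:500],(790,480),interpolation=2)[:,:,::-1])
E
```

```text
(no output)
```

View pics/c7.png

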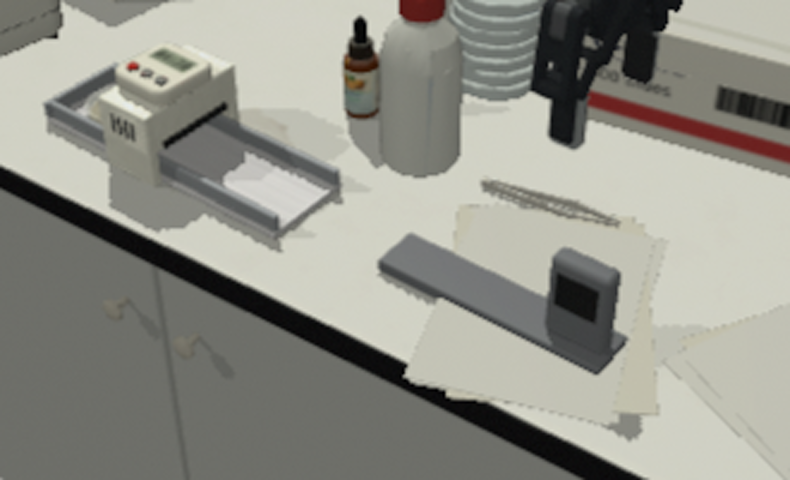

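The stick lies flat on the bench, its tip at crop (395,255) well clear of the tray mouth at (305,205). The gripper is free above it.

```bash
python3 -c "
from cell import finish_job
print(finish_job())"
```

```text
the job is handed in; nothing more can be done
None
```

I handed the job in at about 15 s. The stick pushed the dish under the guard to about 71–74 mm past the hood's middle, measured from the top camera. The stick now lies flat on the bench about 80 mm clear of the tunnel; the judge's verdict was not shown.

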